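# Sweep leftover bearings through the counting gate

### The arm

A 6-joint arm with a two-finger parallel gripper is mounted at the origin on the work surface. World frame = base frame: x ahead of the robot, y to its left, z up, the work surface at z = 0. Lengths are in mm, angles in rad, forces in N, time in s.
With the tool pointing down it reaches from about 350 to 875 mm from the base axis. Payload 4.2 kg.
Tool frame: the origin (TCP) lies at the very end of the fingers, on their centre line; the grasp point (between the pads) lies 19 mm behind it; z points along the fingers, y is the direction in which the jaws open and shut (so a half turn about z gives the same grasp; the last joint's range is limited). The gripper opens to 85 mm and grips with 20 to 120 N. Pads are 22 mm wide; open, the fingers measure 114 mm over their backs; the gripper's body (76 mm by 85 mm) begins 54 mm behind the grasp point. The pads swing forward as they close: fully open they stand 13 mm farther back than shut.
Start: joints at [-1.057, 0.385, 0.008, 0, -1.194, -0.259], TCP at [157.549, -604.795, 231.312] pointing down, gripper open.
Joint ranges: [-3.14, 3.14], [-1.21, 2.06], [-1.07, 1.41], [-3.16, 2.05], [-2.99, -0.16], [-3.1, 3.1]. Speed limits (rad/s): [2.79, 2.79, 3.14, 3.14, 3.14, 3.14].

### API

Orientations are given as a unit quaternion [x, y, z, w].
In Python, from bench import read_state, get_image, camera_params, job_done gives the robot as it stands.
- The arm moves only by the tool send_rows, never from a script. Its arguments are lists of equal length, an entry for each row: "translation": the shift along the tool's x, y, z in m, a list of three; "yaw": the turn about the tool's z in degrees; "fingers": the closure in counts, from 0 (fully open) to 255 (shut). A call has 1 to 12 rows; each row is the pose to reach, as a shift and turn from the pose measured when the call began, along the tool's axes at that moment; what a row does not reach only later rows make up. A row lasts 1/10 s, in which the tool goes at most 50 mm and 8.59 degrees, less where a joint would pass 70% of its speed; a pose out of reach is approached as far as the arm can. A call with a gripper value outside its range is refused whole. The fingers move at their own pace and stop on an object; the grip force is fixed at half the most. Time passes only in rows, so rows that repeat a pose let the fingers close. It gives the time, the measured TCP pose, the force and the opening at its end, in the units of the state.
- read_state(): the state, without advancing time (a new reading comes with each control period).
- get_image(name): name is "scene" or "side" or "wrist"; returns the picture (420x560x3 uint8, blue, green, red); there is no depth.
- camera_params(name): a dict with "mtx" (3x3 intrinsics, pixels), "k1" (the pictures are not rectified: a ray, as slopes to the right and down, at radius r is drawn at 1 + k1 r^2 times it, then the intrinsics apply), "rvec" (rotation vector, rad) and "tvec" (3), from world to camera coordinates, as OpenCV has them; the wrist camera has in their place "tool_from_camera" (4x4, takes a point from camera to tool coordinates, whose origin is the TCP and whose axes are the flange's). Camera axes: x right, y down, z forward; pixel columns grow to the right and rows downward; lengths in mm; the calibration is good to about 2 mm. A picture is of the moment at which its call begins: read the wrist's pose just before it. camera_params takes no time and is no camera call.
- job_done(): hands the job in, once; it reports no verdict.
The state is a dict: "clock": time; "joints": joint angles; "joint_vel": joint speeds; "joint_efforts": joint torques, N m; "position": TCP position; "ee_rot": TCP orientation; "contact_force": force on the tool from outside, world axes, zero at the start; "wrist_torque": the same for the moment, N m; "gripper_width": finger opening in mm.
Only numpy, scipy, OpenCV 4.12 (cv2) and the standard library are available. Lean on these libraries where they do the work, as an engineer would, in place of code of your own. Each camera call takes 0.05 s, during which the arm holds its last target.

### The job

Three loose ball bearings are left on the white plate of the counting station. With the fingertips, sweep them through the gate between the guide rails so that each drops through the slot into the blue bin, one at a time: let one drop before the next comes between the rails, or the light barrier miscounts. Push them flat on the plate, do not lift or tip them up, and leave the brass housing, the grease jar and the hex key where they are.

Things in the scene. Friction and masses are not known exactly. Their poses are not given: they have to be found in the camera images.
- gate (a point): Narrow gate of the fixed counting station: point on the top of the white plate (80 mm above the work surface), midway across the 34 mm wide gate, on the near edge of the drop slot. Its y axis points through the gate, the way the bearings must travel; x across, z up. The slot starts right here, so a bearing tips in once its centre is a few mm past this point.
- plate (a point): Centre of the flat area of the white plate, on its top, 123 mm before the gate, same axes: 262 mm across (x) by 176 mm along (y), enclosed by an aluminium rim 10 mm high and 4 mm thick, open only at the mouth of the guide rails.
- mouth (a point): Middle of the wide end of the two guide rails, on the plate top, 35 mm before the gate, same axes: the opening in the rim is 104 mm wide here (x -52 to 52 mm); the aluminium rails, 10 mm high, close in at 45 degrees to 34 mm at the gate.
- slot (a point): Centre of the drop slot, level with the plate top, 25 mm past the gate, same axes: a hole through the plate 34 mm wide and 50 mm long, walled on both sides and at its end. At its start two black light-barrier posts, 14 mm wide, 16 mm along and 22 mm high, stand either side of the 34 mm gap; the other walls are 10 mm high.
- bin (a point): Centre of the inner floor of the open blue catch bin under the slot (same axes as the gate); inside 94 mm by 99 mm, 52 mm deep, its rim 5 mm under the plate. The slot centre is 22 mm nearer the gate than this point and 65 mm above it.
- bearing0: Loose deep-groove ball bearing, steel with black seals: a flat disc 26 mm in diameter and 8 mm thick, 19 g, lying flat on the white plate; it slides when pushed at its edge and stops when the push stops. Origin at its centre, 4 mm above the plate when lying; z is its axis. All three bearings are alike.
- bearing1: Loose deep-groove ball bearing, steel with black seals: a flat disc 26 mm in diameter and 8 mm thick, 19 g, lying flat on the white plate; it slides when pushed at its edge and stops when the push stops. Origin at its centre, 4 mm above the plate when lying; z is its axis. All three bearings are alike.
- bearing2: Loose deep-groove ball bearing, steel with black seals: a flat disc 26 mm in diameter and 8 mm thick, 19 g, lying flat on the white plate; it slides when pushed at its edge and stops when the push stops. Origin at its centre, 4 mm above the plate when lying; z is its axis. All three bearings are alike.
- housing: Loose brass bearing housing standing on the white plate among the bearings: round flange 44 mm in diameter and 8 mm thick, boss 34 mm in diameter, 26 mm high in all, about 0.2 kg. Origin at the centre of its underside. To be left alone.
- grease: Small jar with a red cap, 44 mm in diameter, 50 mm high, standing on the black base board (12 mm above the work surface) beside the plate. Origin at the centre of its underside. To be left alone.
- hexkey: Bright steel L-shaped hex key, 6 mm thick, legs 90 mm and 28 mm, lying on the black base board beside the plate. Origin under the middle of its long leg, which runs along its x. To be left alone.

How it is judged (in metres and radians):
On the way, in this order (a step that is already met when the one before it is completed fails the run):
1. a first bearing has dropped through the slot into the bin (((x of bearing0 in the frame of bin between -0.047 and 0.047 m and y of bearing0 in the frame of bin between -0.05 and 0.05 m and z of bearing0 in the frame of bin between -0.005 and 0.045 m) or (x of bearing1 in the frame of bin between -0.047 and 0.047 m and y of bearing1 in the frame of bin between -0.05 and 0.05 m and z of bearing1 in the frame of bin between -0.005 and 0.045 m) or (x of bearing2 in the frame of bin between -0.047 and 0.047 m and y of bearing2 in the frame of bin between -0.05 and 0.05 m and z of bearing2 in the frame of bin between -0.005 and 0.045 m))), for 0.2 s.
2. a second bearing has dropped into the bin ((((x of bearing0 in the frame of bin between -0.047 and 0.047 m and y of bearing0 in the frame of bin between -0.05 and 0.05 m and z of bearing0 in the frame of bin between -0.005 and 0.045 m) and (x of bearing1 in the frame of bin between -0.047 and 0.047 m and y of bearing1 in the frame of bin between -0.05 and 0.05 m and z of bearing1 in the frame of bin between -0.005 and 0.045 m)) or ((x of bearing0 in the frame of bin between -0.047 and 0.047 m and y of bearing0 in the frame of bin between -0.05 and 0.05 m and z of bearing0 in the frame of bin between -0.005 and 0.045 m) and (x of bearing2 in the frame of bin between -0.047 and 0.047 m and y of bearing2 in the frame of bin between -0.05 and 0.05 m and z of bearing2 in the frame of bin between -0.005 and 0.045 m)) or ((x of bearing1 in the frame of bin between -0.047 and 0.047 m and y of bearing1 in the frame of bin between -0.05 and 0.05 m and z of bearing1 in the frame of bin between -0.005 and 0.045 m) and (x of bearing2 in the frame of bin between -0.047 and 0.047 m and y of bearing2 in the frame of bin between -0.05 and 0.05 m and z of bearing2 in the frame of bin between -0.005 and 0.045 m)))), for 0.2 s.
3. the third bearing has dropped into the bin (x of bearing0 in the frame of bin between -0.047 and 0.047 m and y of bearing0 in the frame of bin between -0.05 and 0.05 m and z of bearing0 in the frame of bin between -0.005 and 0.045 m and x of bearing1 in the frame of bin between -0.047 and 0.047 m and y of bearing1 in the frame of bin between -0.05 and 0.05 m and z of bearing1 in the frame of bin between -0.005 and 0.045 m and x of bearing2 in the frame of bin between -0.047 and 0.047 m and y of bearing2 in the frame of bin between -0.05 and 0.05 m and z of bearing2 in the frame of bin between -0.005 and 0.045 m), for 0.2 s.
At the end, for the whole second after the job is handed in: All three bearings lie at rest inside the blue bin under the slot; the brass housing and the grease jar stand upright and they and the hex key are within 8 mm of where they were (all of step 3 and linear speed of each of bearing0, bearing1, bearing2 below 0.03 m/s and distance of each of housing, grease, hexkey from where it was at the start of the episode below 0.008 m and angle between each of housing, grease's own z axis and vertical below 0.1 rad); the robot touches nothing.
It fails at once if two bearings are between the guide rails or in the gate at the same time (both centres past the wide end of the rails and not yet dropped) (((y of bearing0 in the frame of gate between -0.035 and 0.06 m and z of bearing0 in the frame of gate above -0.015 m) and (y of bearing1 in the frame of gate between -0.035 and 0.06 m and z of bearing1 in the frame of gate above -0.015 m)) or ((y of bearing0 in the frame of gate between -0.035 and 0.06 m and z of bearing0 in the frame of gate above -0.015 m) and (y of bearing2 in the frame of gate between -0.035 and 0.06 m and z of bearing2 in the frame of gate above -0.015 m)) or ((y of bearing1 in the frame of gate between -0.035 and 0.06 m and z of bearing1 in the frame of gate above -0.015 m) and (y of bearing2 in the frame of gate between -0.035 and 0.06 m and z of bearing2 in the frame of gate above -0.015 m))).
It fails at once if a bearing is lifted or tipped up (its centre more than 6 mm above its height when lying flat) (z of any of bearing0, bearing1, bearing2 in the frame of gate above 0.01 m).
It fails at once if the housing, the jar or the hex key is moved 8 mm or more (distance of any of housing, grease, hexkey from where it was at the start of the episode above 0.008 m).
It also fails if it takes over 64 s, if anything falls off the work surface, if the arm or the gripper's body presses on something with over 40 N, if the wrist force passes 120 N, or if a joint passes its speed limit or range.

## Working session

There is one attempt and no reset: what is moved stays moved. The work goes in short steps, Python scripts to look and compute and a tool call to move; the robot and the scene stay as the last step left them, time stands still between calls to the robot, and variables do not carry over. Pictures are saved under pics/ and viewed, and the job is handed in when it is done.

Besides the shell and the picture viewer there is one more tool, called after "Call:" as name(argument=value, ...), one argument or row to a line, values as JSON. send_rows: Moves the arm, as the interface text tells. Its arguments: {"type":"object","properties":{"translation":{"type":"array","items":{"type":"array","items":{"type":"number"}}},"yaw":{"type":"array","items":{"type":"number"}},"fingers":{"type":"array","items":{"type":"number"}}},"required":["translation","yaw","fingers"]}

```bash
ls; mkdir -p pics
python3 - <<'E'
from bench import *
import cv2
s=read_state();print(s)
for n in ["scene","side","wrist"]:
    cv2.imwrite(f"pics/{n}0.png",get_image(n)); print(n,camera_params(n))
E
```

```text
pics
{'clock': 0.0, 'joints': array([-1.05741630e+00,  3.85530849e-01,  6.63175673e-03, -5.17212576e-04,
       -1.19400379e+00, -2.58610966e-01]), 'joint_vel': array([ 0.00023159, -0.00093606, -0.00100526,  0.00054808,  0.00092575,
        0.0007994 ]), 'joint_efforts': array([ 4.41850170e-04, -3.92289054e+01,  1.88400435e+01,  4.18598503e+00,
       -4.63042918e-03, -9.10899132e-06]), 'position': array([ 157.39495907, -604.25001105,  230.23672384]), 'ee_rot': array([-1.26945598e-01,  9.91909093e-01,  1.06627314e-03, -1.73859469e-04]), 'contact_force': array([-0.76026259, -1.10094866,  0.29998026]), 'wrist_torque': array([-0.0222116 ,  0.00042426, -0.00325289]), 'gripper_width': 85.42768518503627}
scene {'mtx': array([[407.57354006,   0.        , 279.4360786 ],
       [  0.        , 407.57354006, 205.50339533],
       [  0.        ,   0.        ,   1.        ]]), 'k1': -0.02440532117758435, 'rvec': array([ 1.82606716,  1.70284747, -0.67700571]), 'tvec': array([ -73.26643294, -407.18475905, 1147.14280261])}
side {'mtx': array([[482.13803363,   0.        , 281.30987717],
       [  0.        , 482.13803363, 215.94806072],
       [  0.        ,   0.        ,   1.        ]]), 'k1': -0.1051437850551867, 'rvec': array([ 2.2569758 , -0.30398213,  0.1235699 ]), 'tvec': array([-622.21948667,  191.87040786,  551.76486121])}
wrist {'mtx': array([[330.47439766,   0.        , 281.62688642],
       [  0.        , 330.47439766, 208.148323  ],
       [  0.        ,   0.        ,   1.        ]]), 'k1': -0.021113396594066407, 'tool_from_camera': array([[ 7.04739200e-04, -9.45525799e-01, -3.25546413e-01,
         8.37597450e+01],
       [ 9.99999750e-01,  6.85775147e-04,  1.73004301e-04,
         3.21053428e-01],
       [ 5.96716097e-05, -3.25546454e-01,  9.45526046e-01,
        -1.42443501e+02],
       [ 0.00000000e+00,  0.00000000e+00,  0.00000000e+00,
         1.00000000e+00]])}
```

View pics/scene0.png

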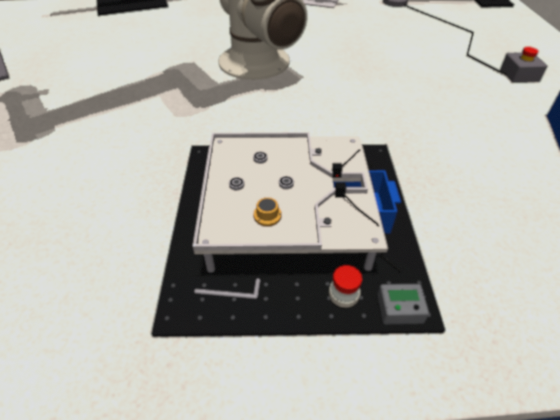

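View pics/side0.png

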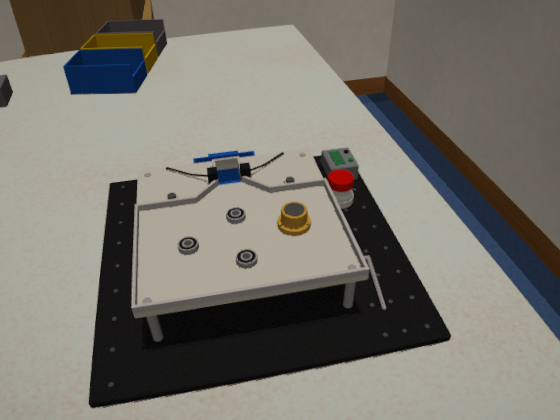

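View pics/wrist0.png

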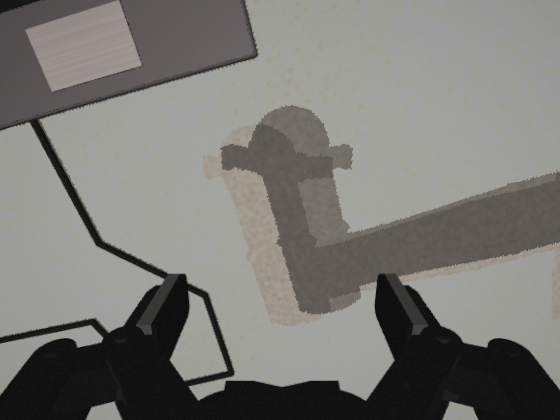

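Run:
```python
import cv2
a=cv2.imread("pics/scene0.png")[120:270,180:410]; cv2.imwrite("pics/sc1.png",cv2.resize(a,None,fx=3.4,fy=3.4,interpolation=cv2.INTER_CUBIC))
a=cv2.imread("pics/side0.png")[140:320,120:370]; cv2.imwrite("pics/si1.png",cv2.resize(a,None,fx=3.2,fy=3.2,interpolation=cv2.INTER_CUBIC))
```

```text
(no output)
```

View pics/sc1.png

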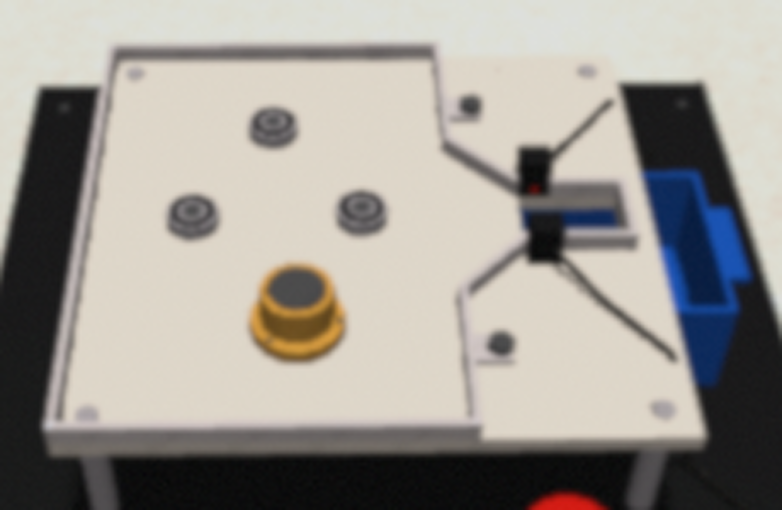

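View pics/si1.png

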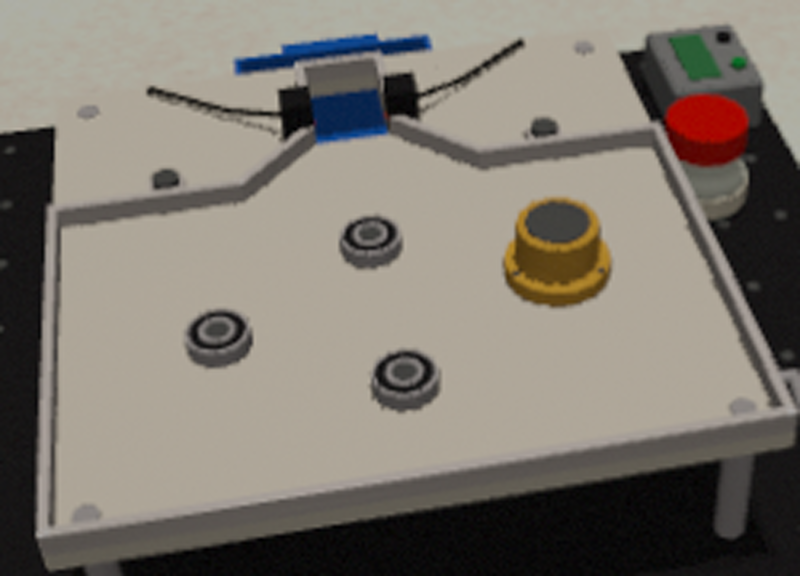

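```bash
cat > h.py <<'E'
import numpy as np, cv2
from scipy.optimize import least_squares
from bench import *
def dist(p): return np.array([p["k1"],0,0,0,0])
def proj(n,P):
    p=camera_params(n); return cv2.projectPoints(np.atleast_2d(np.float64(P)),p["rvec"],p["tvec"],p["mtx"],dist(p))[0][:,0]
def ray(n,uv,z):
    p=camera_params(n); q=cv2.undistortPoints(np.float64([[uv]]),p["mtx"],dist(p))[0,0]
    R=cv2.Rodrigues(p["rvec"])[0]; c=-R.T@p["tvec"]; d=R.T@np.array([*q,1]); return c+d*(z-c[2])/d[2]
SC=lambda U,V:(180+(U+.5)/3.4-.5,120+(V+.5)/3.4-.5)
SI=lambda U,V:(120+(U+.5)/3.2-.5,140+(V+.5)/3.2-.5)
def T(q,P):
    P=np.atleast_2d(np.float64(P)); c,s=np.cos(q[2]),np.sin(q[2])
    return np.c_[q[0]+c*P[:,0]-s*P[:,1],q[1]+s*P[:,0]+c*P[:,1],P[:,2]+80]
E
python3 - <<'E'
from h import *
F=[("side",(-135,-215,10),SI(40,538)),("side",(135,-215,10),SI(797,412)),("scene",(-135,-215,10),SC(113,47)),("scene",(135,-215,10),SC(45,430)),
("scene",(135,-31,10),SC(480,428)),("scene",(-135,-31,10),SC(433,47)),("side",(-17,0,0),SI(318,140)),("side",(17,0,0),SI(387,132)),("side",(-52,-35,0),SI(247,200)),("side",(52,-35,0),SI(483,166)),("scene",(-52,-35,0),SC(445,152)),("scene",(52,-35,10),SC(460,292))]
f=lambda q:np.concatenate([proj(n,T(q,P))[0]-uv for n,P,uv in F])
g=ray("side",SI(352,136),80)
r=least_squares(f,[g[0],g[1],0],loss="soft_l1"); q=r.x
print(q); print(f(q).reshape(-1,2).round(1))
def inv(w): 
    d=w[:2]-q[:2]; c,s=np.cos(q[2]),np.sin(q[2]); return np.array([c*d[0]+s*d[1],-s*d[0]+c*d[1]]).round(1)
for nm,a,b,z in [("A",(370,233),(361,206),88),("B",(217,330),(273,121),88),("C",(405,371),(192,209),88),("H",(557,221),(297,287),106),("Hcheck",(557,221),(297,287),106)]:
    w1,w2=ray("side",SI(*a),z),ray("scene",SC(*b),z); print(nm,w1[:2].round(1),w2[:2].round(1),inv(w1),inv(w2))
E
```

```text
[ 6.00738029e+02  1.18765792e+02 -5.52356371e-02]
[[-0.4 -1.2]
 [ 1.2 -0.8]
 [-1.8 -1. ]
 [-0.7  0.2]
 [ 0.6 -0.5]
 [ 1.9 -1.6]
 [ 0.1  0.3]
 [ 1.6 -0.3]
 [-0.1 -0.4]
 [-0.4  0. ]
 [-1.1  0.3]
 [-0.7 -2.3]]
A [593.   39.4] [592.9  41.1] [ -3.4 -79.6] [ -3.6 -78. ]
B [524.9  -1.9] [524.9   0.6] [ -69.1 -124.6] [ -69.2 -122.1]
C [590.4 -43.3] [589.5 -41.4] [  -1.4 -162.3] [  -2.4 -160.5]
H [663.2   4.8] [662.9   6.5] [  68.7 -110.3] [  68.3 -108.7]
Hcheck [663.2   4.8] [662.9   6.5] [  68.7 -110.3] [  68.3 -108.7]
```

```bash
cat >> h.py <<'E'
from scipy.spatial.transform import Rotation as Ro
Q=np.array([600.74,118.77,-0.0552])
def inv(w,q=Q):
    d=w[:2]-q[:2]; c,s=np.cos(q[2]),np.sin(q[2]); return np.array([c*d[0]+s*d[1],-s*d[0]+c*d[1]])
def go(*tg):
    """targets (x,y,h,push_deg): gate frame, mm above plate; push_deg: push dir rel to +y, ccw"""
    s=read_state(); R=Ro.from_quat(s["ee_rot"]).as_matrix(); p=s["position"]
    print("t",s["clock"].__round__(2),"gate xy",inv(p).round(1),"h",round(p[2]-80,1),"w",round(s["gripper_width"],1),"F",s["contact_force"].round(1))
    ty=np.degrees(np.arctan2(R[1,1],R[0,1]))
    for x,y,h,a in tg:
        P=T(Q,(x,y,h))[0]; d=R.T@(P-p)
        des=180+np.degrees(Q[2])+a; dy=-((des-ty+180)%360-180)
        print((x,y,h,a),"shift m",(d/1000).round(4),"yaw",round(dy,1))
E
python3 -c "
from h import *
go((-3.5,-112,150,0),(-3.5,-112,40,0))"
```

```text
t 0.15 gate xy [-402.7 -746.5] h 150.5 w 85.6 F [ 0.6 -0.2 -0.4]
(-3.5, -112, 150, 0) shift m [-0.5737  0.4826  0.0012] yaw -72.2
(-3.5, -112, 40, 0) shift m [-0.5737  0.4824  0.1112] yaw -72.2
```

Call:
send_rows(
  translation=[
    [-0.574,0.482,0],
    [-0.574,0.482,0],
    [-0.574,0.482,0],
    [-0.574,0.482,0],
    [-0.574,0.482,0],
    [-0.574,0.482,0],
    [-0.574,0.482,0],
    [-0.574,0.482,0],
    [-0.574,0.482,0],
    [-0.574,0.482,0],
    [-0.574,0.482,0],
    [-0.574,0.482,0],
  ],
  yaw=[-72,-72,-72,-72,-72,-72,-72,-72,-72,-72,-72,-72],
  fingers=[225,225,225,225,225,225,225,225,225,225,225,225],
)

```text
clock: 1.35
position: [505.4, -113.5, 231.3]
ee_rot: [-0.686, 0.728, 0.001, 0.0]
contact_force: [1.0, -0.6, 0.7]
gripper_width: 10.1
```

```bash
python3 -c "
from h import *
go((-3.5,-112,150,0),(-3.5,-112,40,0))"
```

```text
t 1.35 gate xy [ -82.3 -237.2] h 151.3 w 10.1 F [ 1.  -0.6  0.7]
(-3.5, -112, 150, 0) shift m [-0.1255 -0.0783  0.0014] yaw -0.2
(-3.5, -112, 40, 0) shift m [-0.1253 -0.0784  0.1114] yaw -0.2
```

Call:
send_rows(
  translation=[
    [-0.125,-0.078,0],
    [-0.125,-0.078,0],
    [-0.125,-0.078,0.04],
    [-0.125,-0.078,0.08],
    [-0.125,-0.078,0.105],
    [-0.125,-0.078,0.105],
    [-0.125,-0.078,0.105],
  ],
  yaw=[0,0,0,0,0,0,0],
  fingers=[225,225,225,225,225,225,225],
)

```text
clock: 2.05
position: [591.1, 6.7, 126.8]
ee_rot: [-0.686, 0.728, 0.0, 0.0]
contact_force: [0.5, 0.4, 0.9]
gripper_width: 10.1
```

```bash
cat > look.py <<'E'
import sys
from h import *
go()
for n in sys.argv[2:]:
    a=get_image(n)
    if n=="scene": a=cv2.resize(a[100:280,160:420],None,fx=3,fy=3,interpolation=cv2.INTER_CUBIC)
    if n=="side": a=cv2.resize(a[130:330,110:370],None,fx=3,fy=3,interpolation=cv2.INTER_CUBIC)
    cv2.imwrite(f"pics/{n}{sys.argv[1]}.png",a)
E
python3 look.py 2 side wrist scene
```

```text
t 2.05 gate xy [  -3.5 -112.5] h 46.8 w 10.1 F [0.5 0.4 0.9]
```

View pics/side2.png

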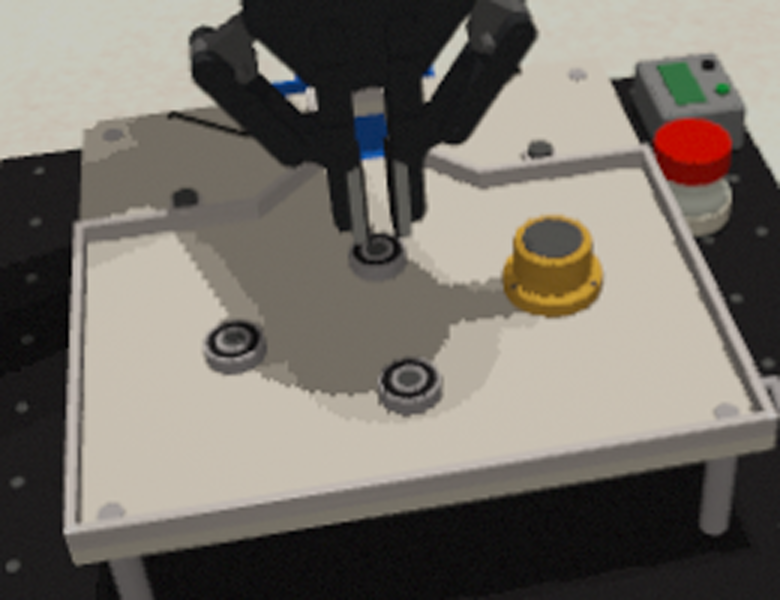

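View pics/wrist2.png

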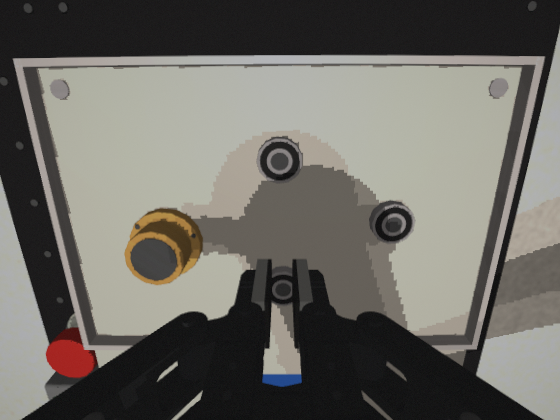

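View pics/scene2.png

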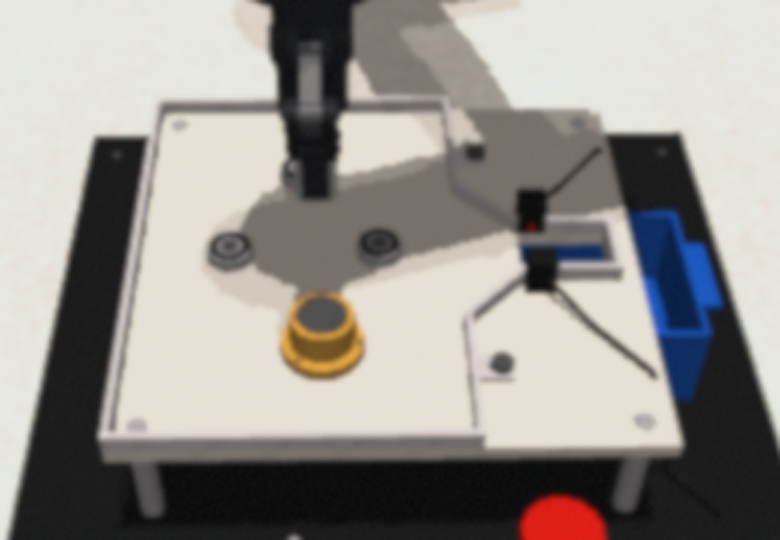

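Call:
send_rows(
  translation=[
    [0,0,0.03],
    [0,0,0.041],
    [0,0,0.043],
    [0,0,0.044],
    [0,0,0.044],
  ],
  yaw=[0,0,0,0,0],
  fingers=[225,225,225,225,225],
)

```text
clock: 2.7
position: [592.8, 6.9, 85.9]
ee_rot: [-0.686, 0.728, -0.001, 0.003]
contact_force: [-0.8, -0.4, 0.1]
gripper_width: 9.9
```

```bash
python3 look.py 3 side wrist; python3 -c "
from h import *
go((-3,-60,2.5,0),(0,-30,2.5,0))"
```

```text
t 2.7 gate xy [  -1.8 -112.2] h 5.9 w 9.9 F [-0.8 -0.4  0.1]
t 2.8 gate xy [  -1.9 -112.1] h 5.8 w 10.0 F [-0.  -0.1  0.2]
(-3, -60, 2.5, 0) shift m [-0.0521  0.0014  0.0034] yaw -0.2
(0, -30, 2.5, 0) shift m [-0.0821 -0.0015  0.0036] yaw -0.2
```

View pics/side3.png

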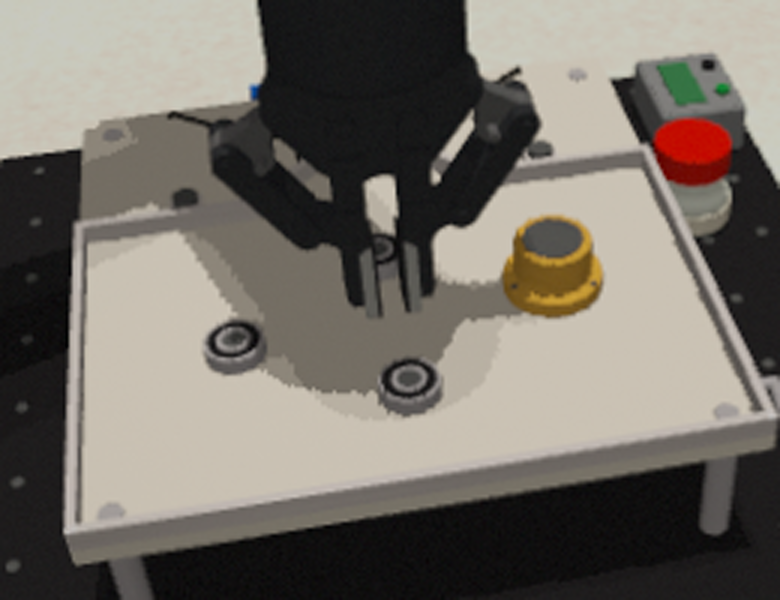

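View pics/wrist3.png

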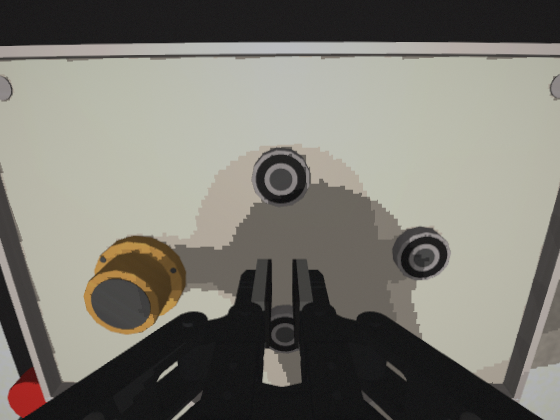

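Call:
send_rows(
  translation=[
    [0,0.001,0.002],
    [0,0.001,0.002],
    [0,0.001,0.002],
  ],
  yaw=[0,0,0],
  fingers=[225,225,225],
)

```text
clock: 3.1
position: [591.7, 7.0, 83.9]
ee_rot: [-0.686, 0.728, -0.001, 0.003]
contact_force: [-0.7, 0.2, 0.6]
gripper_width: 9.8
```

```bash
python3 look.py 4 ; python3 -c "
from h import *
go((-3,-60,3.5,0),(0,-30,3.5,0))"
```

```text
t 3.1 gate xy [  -2.8 -112.1] h 3.9 w 9.8 F [-0.7  0.2  0.6]
t 3.1 gate xy [  -2.8 -112.1] h 3.9 w 9.8 F [-0.7  0.2  0.6]
(-3, -60, 3.5, 0) shift m [-0.0521  0.0004  0.0006] yaw -0.2
(0, -30, 3.5, 0) shift m [-0.0821 -0.0025  0.0007] yaw -0.2
```

Call:
send_rows(
  translation=[
    [-0.005,0,0.001],
    [-0.01,0,0.001],
    [-0.017,0,0.001],
    [-0.024,0,0.001],
    [-0.031,0,0.001],
    [-0.038,0,0.001],
    [-0.042,0,0.001],
    [-0.042,0,0.001],
  ],
  yaw=[0,0,0,0,0,0,0,0],
  fingers=[225,225,225,225,225,225,225,225],
)

```text
clock: 3.9
position: [594.3, 49.7, 83.1]
ee_rot: [-0.686, 0.727, -0.001, 0.003]
contact_force: [1.1, 0.0, 0.6]
gripper_width: 9.9
```

```bash
python3 look.py 5 side wrist scene
```

```text
t 3.9 gate xy [ -2.6 -69.4] h 3.1 w 9.9 F [1.1 0.  0.6]
```

View pics/scene5.png

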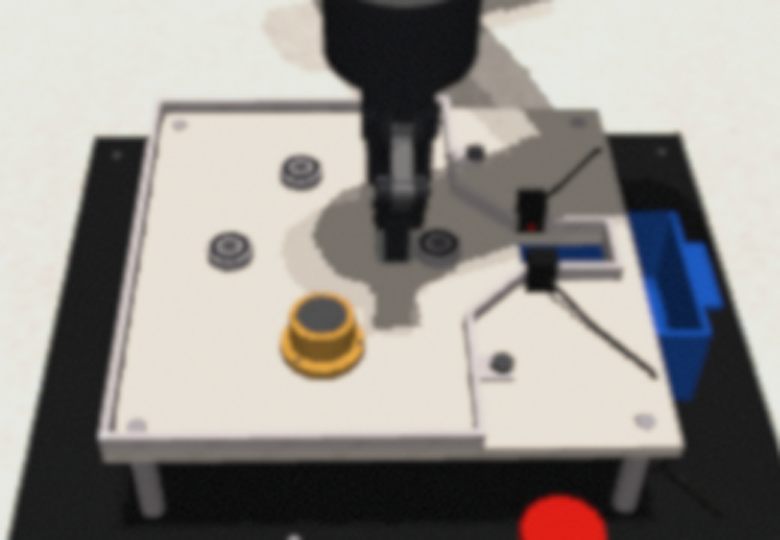

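View pics/wrist5.png

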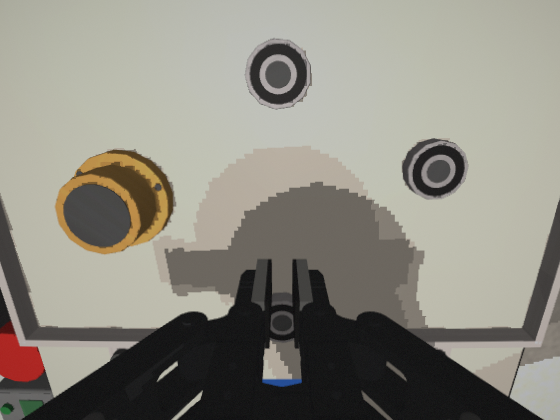

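```bash
python3 -c "
from h import *
print(inv(ray('scene',(160+(438)/3,100+(240)/3),88)))
go((0,-30,3,0),(0,-16,3,0))"
```

```text
[ -3.78516101 -44.42861192]
t 4.05 gate xy [ -2.7 -70.1] h 3.1 w 9.8 F [0.1 1.1 0.1]
(0, -30, 3, 0) shift m [-0.0401 -0.0026  0.0002] yaw -0.2
(0, -16, 3, 0) shift m [-0.0541 -0.0025  0.0002] yaw -0.2
```

Call:
send_rows(
  translation=[
    [-0.006,-0.001,0],
    [-0.012,-0.001,0],
    [-0.018,-0.002,0],
    [-0.024,-0.002,0],
    [-0.03,-0.0025,0],
    [-0.036,-0.0025,0],
    [-0.042,-0.0025,0],
    [-0.048,-0.0025,0],
    [-0.053,-0.0025,0],
    [-0.053,-0.0025,0],
    [-0.053,-0.0025,0],
  ],
  yaw=[0,0,0,0,0,0,0,0,0,0,0],
  fingers=[225,225,225,225,225,225,225,225,225,225,225],
)

```text
clock: 5.15
position: [599.7, 101.7, 83.2]
ee_rot: [-0.686, 0.728, -0.001, 0.003]
contact_force: [0.4, -0.6, 0.2]
gripper_width: 9.7
```

```bash
python3 look.py 6 scene
```

```text
t 5.15 gate xy [ -0.1 -17.1] h 3.2 w 9.7 F [ 0.4 -0.6  0.2]
```

View pics/scene6.png

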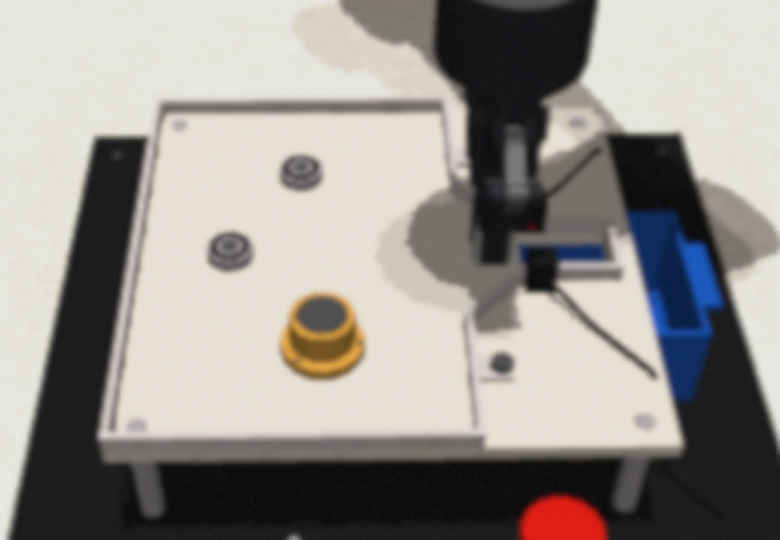

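Call:
send_rows(
  translation=[
    [0.02,0,0],
    [0.03,0,-0.04],
    [0.03,0,-0.09],
    [0.03,0,-0.11],
    [0.03,0.06,-0.11],
    [0.05,0.08,-0.11],
    [0.08,0.08,-0.11],
    [0.08,0.08,-0.11],
    [0.08,0.08,-0.11],
  ],
  yaw=[0,0,0,0,0,0,0,0,0],
  fingers=[225,225,225,225,225,225,225,225,225],
)

```text
clock: 6.1
position: [514.6, 25.7, 192.9]
ee_rot: [-0.685, 0.728, -0.001, 0.003]
contact_force: [-0.2, 0.3, -0.7]
gripper_width: 9.8
```

```bash
python3 look.py 7 side scene
```

```text
t 6.1 gate xy [-80.8 -97.7] h 112.9 w 9.8 F [-0.2  0.3 -0.7]
```

View pics/side7.png

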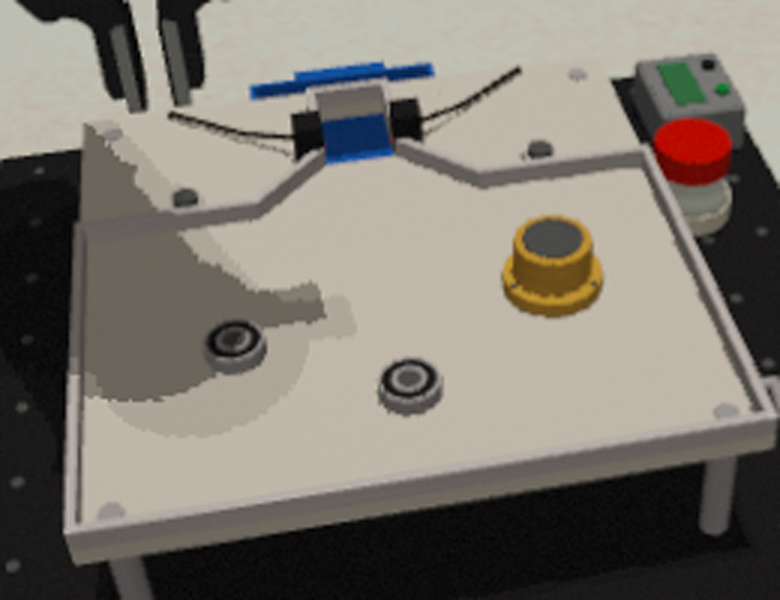

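View pics/scene7.png

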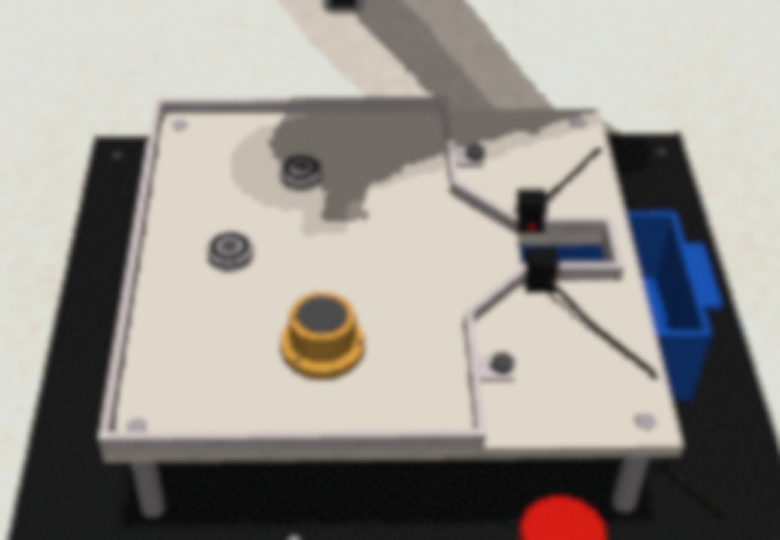

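```bash
python3 -c "
from h import *
go((-92,-147.5,50,-43),(-92,-147.5,3,-43),(-17,-68,3,-43))"
```

```text
t 6.2 gate xy [-80.6 -96.9] h 112.6 w 10.0 F [-0.2  0.1 -0. ]
(-92, -147.5, 50, -43) shift m [0.0508 0.0116 0.0623] yaw 42.8
(-92, -147.5, 3, -43) shift m [0.051  0.0119 0.1093] yaw 42.8
(-17, -68, 3, -43) shift m [-0.0289 -0.0628  0.11  ] yaw 42.8
```

Call:
send_rows(
  translation=[
    [0.051,0.012,0],
    [0.051,0.012,0.03],
    [0.051,0.012,0.06],
    [0.051,0.012,0.08],
    [0.051,0.012,0.09],
    [0.051,0.012,0.095],
    [0.051,0.012,0.1],
    [0.051,0.012,0.102],
    [0.051,0.012,0.102],
  ],
  yaw=[9,18,27,36,43,43,43,43,43],
  fingers=[225,225,225,225,225,225,225,225,225],
)

```text
clock: 7.1
position: [500.9, -23.3, 90.5]
ee_rot: [-0.372, 0.928, 0.0, 0.004]
contact_force: [0.5, 0.2, 0.5]
gripper_width: 10.1
```

```bash
python3 look.py 8 side;python3 -c "
from h import *
go((-92,-147.5,3,-43),(-17,-68,3,-43))"
```

```text
t 7.1 gate xy [ -91.9 -147.4] h 10.5 w 10.1 F [0.5 0.2 0.5]
t 7.15 gate xy [ -91.8 -147.4] h 10.7 w 9.6 F [-0.6 -0.4 -0.4]
(-92, -147.5, 3, -43) shift m [0.0003 0.0001 0.0077] yaw -0.2
(-17, -68, 3, -43) shift m [-0.109  -0.0002  0.0085] yaw -0.2
```

View pics/side8.png

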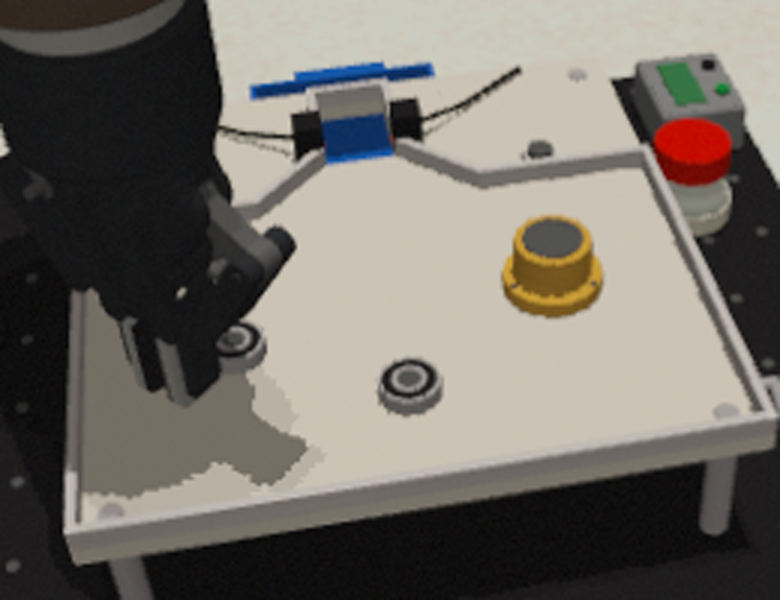

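Call:
send_rows(
  translation=[
    [0,0,0.007],
    [0,0,0.0078],
    [0,0,0.0078],
    [-0.007,0,0.008],
    [-0.014,0,0.008],
    [-0.021,0,0.008],
    [-0.028,0,0.008],
    [-0.036,0,0.008],
    [-0.044,0,0.008],
    [-0.052,0,0.008],
    [-0.06,0,0.008],
    [-0.06,0,0.008],
  ],
  yaw=[0,0,0,0,0,0,0,0,0,0,0,0],
  fingers=[225,225,225,225,225,225,225,225,225,225,225,225],
)

```text
clock: 8.35
position: [545.5, 18.9, 83.1]
ee_rot: [-0.372, 0.928, 0.0, 0.004]
contact_force: [0.9, 0.6, -0.3]
gripper_width: 10.1
```

```bash
python3 look.py 9 scene;python3 -c "
from h import *
go((-17,-68,3,-43))"
```

```text
t 8.35 gate xy [ -49.7 -102.7] h 3.1 w 10.1 F [ 0.9  0.6 -0.3]
t 8.4 gate xy [ -50.4 -103.2] h 3.0 w 10.1 F [-0.  -0.7 -0.8]
(-17, -68, 3, -43) shift m [-0.0485 -0.0003  0.0003] yaw -0.2
```

View pics/scene9.png

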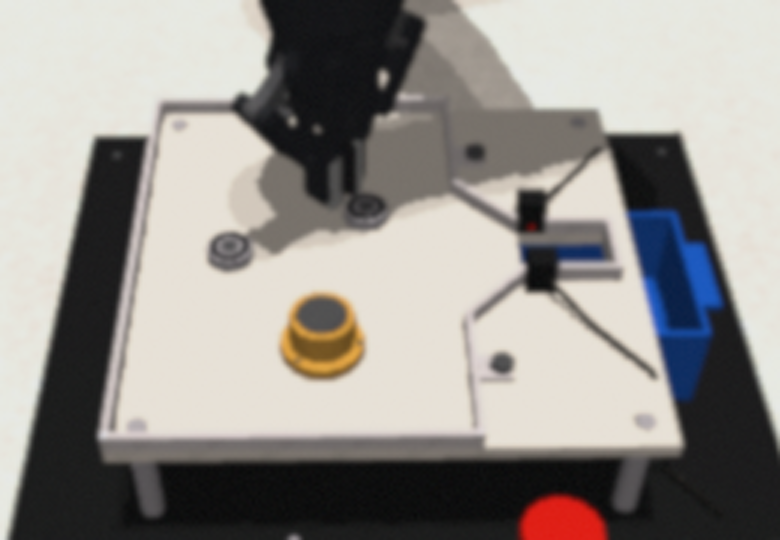

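Call:
send_rows(
  translation=[
    [-0.007,0,0],
    [-0.014,0,0],
    [-0.022,0,0],
    [-0.03,0,0],
    [-0.038,0,0],
    [-0.045,0,0],
    [-0.048,0,0],
    [-0.048,0,0],
    [-0.04,0,0],
    [-0.03,0,0],
    [-0.025,0,-0.02],
    [-0.025,0,-0.05],
  ],
  yaw=[0,0,0,0,0,0,0,0,0,0,0,0],
  fingers=[225,225,225,225,225,225,225,225,225,225,225,225],
)

```text
clock: 9.6
position: [559.4, 34.0, 131.8]
ee_rot: [-0.371, 0.928, 0.001, 0.001]
contact_force: [0.3, -0.6, -0.4]
gripper_width: 9.8
```

```bash
python3 look.py 10 scene side;python3 -c "
from h import *
go((-1,-83,30,0),(-1,-83,3,0))"
```

```text
t 9.6 gate xy [-36.6 -86.9] h 51.8 w 9.8 F [ 0.3 -0.6 -0.4]
t 9.7 gate xy [-31.9 -85.4] h 57.4 w 10.5 F [ 0.3  0.1 -0.2]
(-1, -83, 30, 0) shift m [-0.0225 -0.0207  0.0279] yaw -43.1
(-1, -83, 3, 0) shift m [-0.0221 -0.0205  0.0549] yaw -43.1
```

View pics/scene10.png

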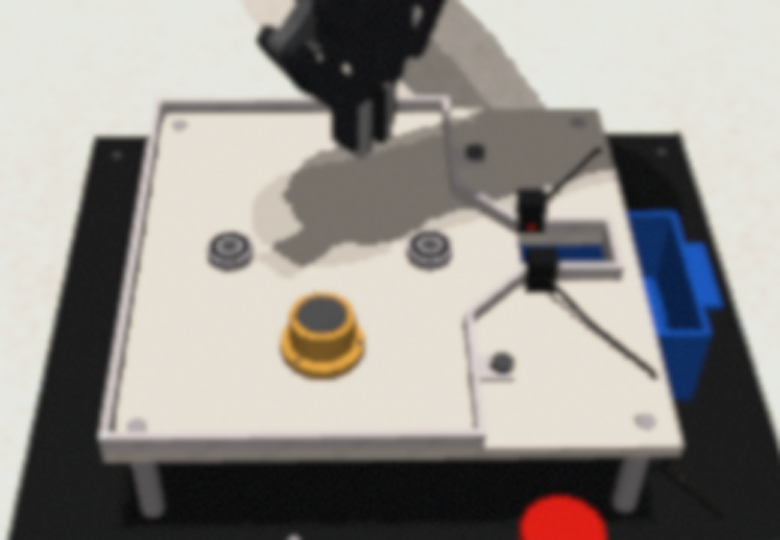

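View pics/side10.png

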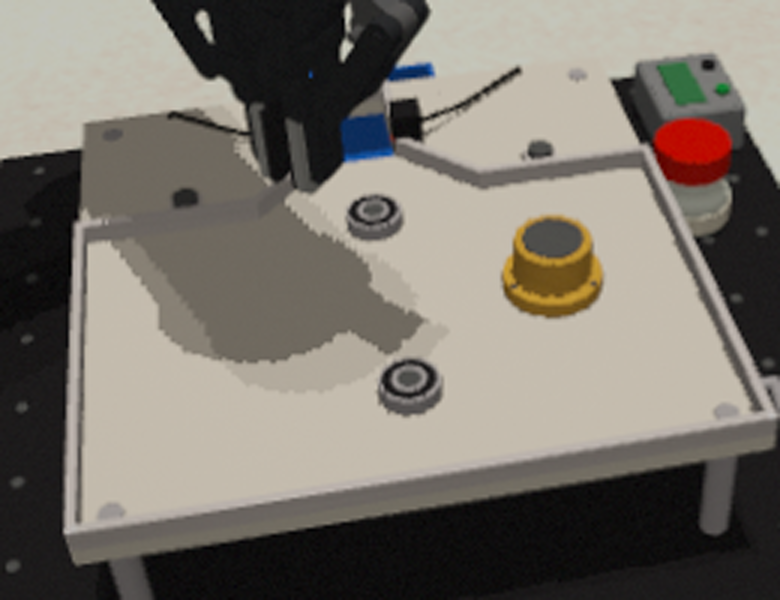

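```bash
python3 -c "
from h import *
S=lambda U,V:(110+U/3,130+V/3)
C=lambda U,V:(160+U/3,100+V/3)
for a,b in [((373,209),(430,245)),((409,378),(229,246))]: print(inv(ray('side',S(*a),88)),inv(ray('scene',C(*b),88)))
go((0,-90,30,0),(0,-90,3,0))"
```

```text
[ -0.98086358 -52.25627874] [  0.22499583 -49.10152322]
[  -1.34054768 -163.05774706] [  -0.23544585 -160.01982216]
t 9.7 gate xy [-31.9 -85.4] h 57.4 w 10.5 F [ 0.3  0.1 -0.2]
(0, -90, 30, 0) shift m [-0.0181 -0.0262  0.0279] yaw -43.1
(0, -90, 3, 0) shift m [-0.0177 -0.026   0.0549] yaw -43.1
```

Call:
send_rows(
  translation=[
    [-0.018,-0.026,0],
    [-0.018,-0.026,0],
    [-0.018,-0.026,0],
    [-0.018,-0.026,0.01],
    [-0.018,-0.026,0.03],
    [-0.018,-0.026,0.045],
    [-0.018,-0.026,0.05],
    [-0.018,-0.026,0.054],
    [-0.018,-0.026,0.054],
  ],
  yaw=[-8.5,-17,-25,-33,-43,-43,-43,-43,-43],
  fingers=[225,225,225,225,225,225,225,225,225],
)

```text
clock: 10.6
position: [595.8, 28.9, 83.8]
ee_rot: [-0.686, 0.727, -0.003, 0.007]
contact_force: [0.3, 0.4, 0.1]
gripper_width: 9.8
```

```bash
python3 -c "
from h import *
go((0,-17,3,0))"
```

```text
t 10.6 gate xy [ -0. -90.] h 3.8 w 9.8 F [0.3 0.4 0.1]
(0, -17, 3, 0) shift m [-0.073   0.0002  0.0012] yaw -0.2
```

Call:
send_rows(
  translation=[
    [-0.007,0,0.001],
    [-0.014,0,0.001],
    [-0.021,0,0.001],
    [-0.028,0,0.001],
    [-0.035,0,0.001],
    [-0.042,0,0.001],
    [-0.049,0,0.001],
    [-0.056,0,0.001],
    [-0.063,0,0.001],
    [-0.069,0,0.001],
    [-0.073,0,0.001],
    [-0.073,0,0.001],
  ],
  yaw=[0,0,0,0,0,0,0,0,0,0,0,0],
  fingers=[225,225,225,225,225,225,225,225,225,225,225,225],
)

```text
clock: 11.8
position: [600.1, 102.4, 83.1]
ee_rot: [-0.686, 0.727, -0.003, 0.007]
contact_force: [-0.4, -0.8, -0.1]
gripper_width: 10.0
```

Call:
send_rows(
  translation=[
    [0.02,0,0],
    [0.03,0,-0.04],
    [0.03,0,-0.09],
    [0.05,0,-0.11],
    [0.09,0,-0.11],
    [0.14,0,-0.11],
    [0.176,0,-0.11],
    [0.176,0,-0.1],
    [0.176,0,-0.09],
  ],
  yaw=[0,0,0,0,0,0,0,0,0],
  fingers=[225,225,225,225,225,225,225,225,225],
)

```text
clock: 12.7
position: [588.4, -74.7, 171.8]
ee_rot: [-0.686, 0.728, -0.003, 0.007]
contact_force: [0.3, -0.1, 0.1]
gripper_width: 9.8
```

```bash
python3 look.py 11 scene side;python3 -c "
from h import *
go((-1,-194,30,0),(-1,-194,3,0))"
```

```text
t 12.7 gate xy [  -1.6 -193.9] h 91.8 w 9.8 F [ 0.3 -0.1  0.1]
t 12.8 gate xy [  -2.8 -192.5] h 90.0 w 9.9 F [ 0.2  1.1 -1. ]
(-1, -194, 30, 0) shift m [ 0.0018 -0.0012  0.06  ] yaw -0.1
(-1, -194, 3, 0) shift m [ 0.002  -0.0009  0.087 ] yaw -0.1
```

View pics/scene11.png

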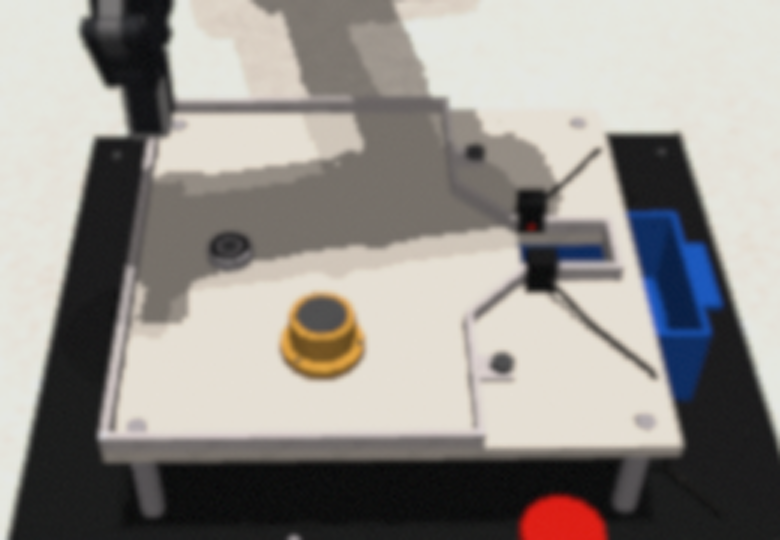

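View pics/side11.png

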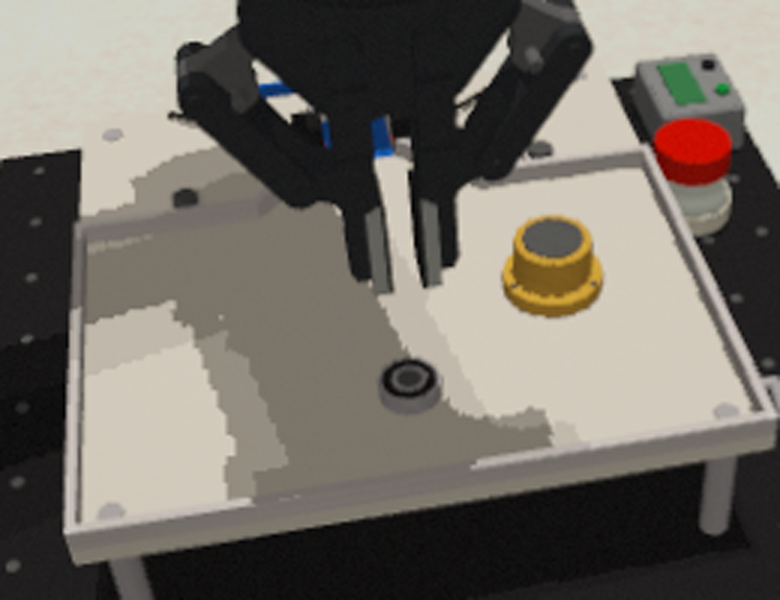

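Call:
send_rows(
  translation=[
    [0.001,-0.001,0.04],
    [0.001,-0.001,0.065],
    [0.001,-0.001,0.078],
    [0.001,-0.001,0.082],
    [0.001,-0.001,0.084],
    [0.001,-0.001,0.086],
    [0.001,-0.001,0.086],
  ],
  yaw=[0,0,0,0,0,0,0],
  fingers=[225,225,225,225,225,225,225],
)

```text
clock: 13.5
position: [589.8, -73.8, 85.0]
ee_rot: [-0.687, 0.727, -0.002, 0.006]
contact_force: [-1.7, -0.1, -0.5]
gripper_width: 10.0
```

```bash
python3 -c "
from h import *
go((-1,-192,3,0),(-0.5,-112,3,0))"
```

```text
t 13.5 gate xy [  -0.3 -192.9] h 5.0 w 10.0 F [-1.7 -0.1 -0.5]
(-1, -192, 3, 0) shift m [-0.0009  0.0008  0.002 ] yaw -0.1
(-0.5, -112, 3, 0) shift m [-0.0809  0.0004  0.0024] yaw -0.1
```

Call:
send_rows(
  translation=[
    [0,0.0005,0.002],
    [-0.003,0.0005,0.002],
    [-0.008,0.0005,0.002],
    [-0.015,0.0005,0.002],
    [-0.022,0.0005,0.002],
    [-0.03,0.0005,0.002],
    [-0.038,0.0005,0.002],
    [-0.046,0.0005,0.002],
    [-0.054,0.0005,0.002],
    [-0.062,0.0005,0.002],
    [-0.068,0.0005,0.002],
    [-0.068,0.0005,0.002],
  ],
  yaw=[0,0,0,0,0,0,0,0,0,0,0,0],
  fingers=[225,225,225,225,225,225,225,225,225,225,225,225],
)

```text
clock: 14.7
position: [593.4, -5.0, 83.4]
ee_rot: [-0.687, 0.727, -0.002, 0.006]
contact_force: [0.3, -0.8, 0.9]
gripper_width: 10.1
```

```bash
python3 look.py 12 scene;python3 -c "
from h import *
go((0,-70,3,0),(0,-17,3,0))"
```

```text
t 14.7 gate xy [  -0.5 -124. ] h 3.4 w 10.1 F [ 0.3 -0.8  0.9]
t 14.75 gate xy [  -0.6 -124.4] h 3.4 w 10.1 F [ 0.5 -0.4 -0.5]
(0, -70, 3, 0) shift m [-0.0544 -0.0005  0.0007] yaw -0.1
(0, -17, 3, 0) shift m [-0.1074 -0.0004  0.001 ] yaw -0.1
```

View pics/scene12.png

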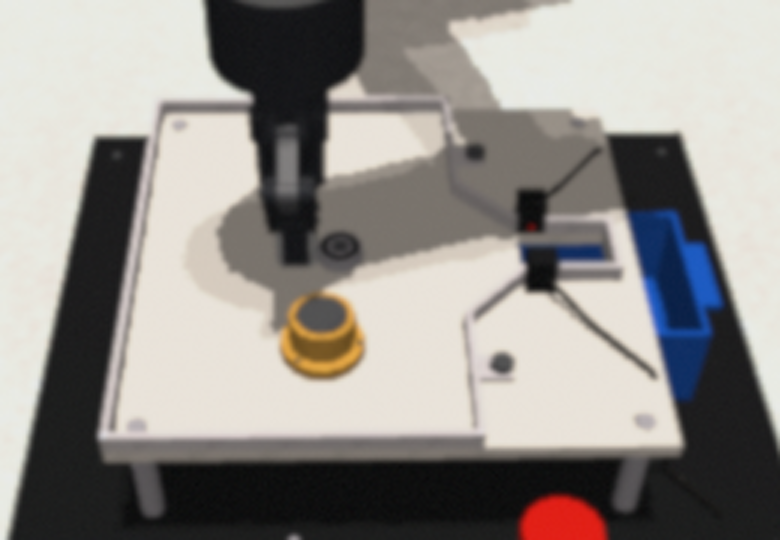

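Call:
send_rows(
  translation=[
    [-0.006,0,0.0005],
    [-0.013,0,0.0005],
    [-0.02,0,0.0005],
    [-0.027,0,0.0005],
    [-0.034,0,0.0005],
    [-0.041,0,0.0005],
    [-0.048,0,0.0005],
    [-0.054,0,0.0005],
    [-0.054,0,0.0005],
  ],
  yaw=[0,0,0,0,0,0,0,0,0],
  fingers=[225,225,225,225,225,225,225,225,225],
)

```text
clock: 15.65
position: [596.5, 49.4, 83.2]
ee_rot: [-0.687, 0.727, -0.002, 0.006]
contact_force: [0.2, -0.5, 0.7]
gripper_width: 9.8
```

```bash
python3 look.py 13 scene;python3 -c "
from h import *
go((0,-17,3,0))"
```

```text
t 15.65 gate xy [ -0.4 -69.5] h 3.2 w 9.8 F [ 0.2 -0.5  0.7]
t 15.7 gate xy [ -0.5 -69.9] h 3.2 w 10.1 F [-0.4  0.1 -0.2]
(0, -17, 3, 0) shift m [-0.0529 -0.0004  0.0005] yaw -0.1
```

View pics/scene13.png

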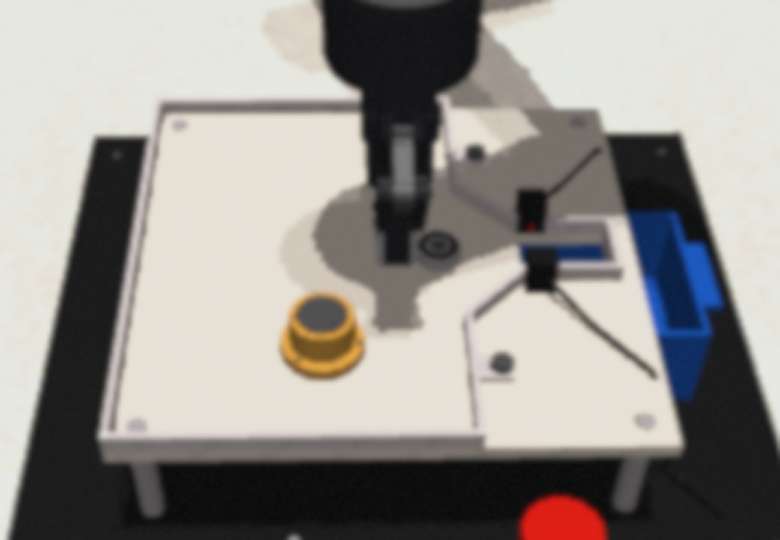

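Call:
send_rows(
  translation=[
    [-0.006,0,0],
    [-0.012,0,0],
    [-0.018,0,0],
    [-0.024,0,0],
    [-0.03,0,0],
    [-0.036,0,0],
    [-0.042,0,0],
    [-0.048,0,0],
    [-0.053,0,0],
    [-0.053,0,0],
    [-0.053,0,0],
  ],
  yaw=[0,0,0,0,0,0,0,0,0,0,0],
  fingers=[225,225,225,225,225,225,225,225,225,225,225],
)

```text
clock: 16.8
position: [599.3, 102.0, 83.4]
ee_rot: [-0.687, 0.727, -0.002, 0.006]
contact_force: [-0.7, -0.2, 0.2]
gripper_width: 10.0
```

Call:
send_rows(
  translation=[
    [0.02,0,0],
    [0.03,0,-0.04],
    [0.03,0,-0.09],
    [0.05,0,-0.13],
    [0.08,0.04,-0.14],
    [0.09,0.08,-0.15],
    [0.09,0.1,-0.16],
    [0.09,0.1,-0.16],
    [0.09,0.1,-0.16],
  ],
  yaw=[0,0,0,0,0,0,0,0,0],
  fingers=[225,225,225,225,225,225,225,225,225],
)

```text
clock: 17.7
position: [492.7, 16.9, 242.3]
ee_rot: [-0.687, 0.727, -0.003, 0.007]
contact_force: [1.2, 0.7, 0.0]
gripper_width: 10.2
```

```bash
python3 look.py 14 scene side wrist
python3 - <<'E'
import cv2,numpy as np
a=cv2.imread("pics/scene0.png");
E
```

```text
t 17.7 gate xy [-102.2 -107.7] h 162.3 w 10.2 F [1.2 0.7 0. ]
```

View pics/scene14.png

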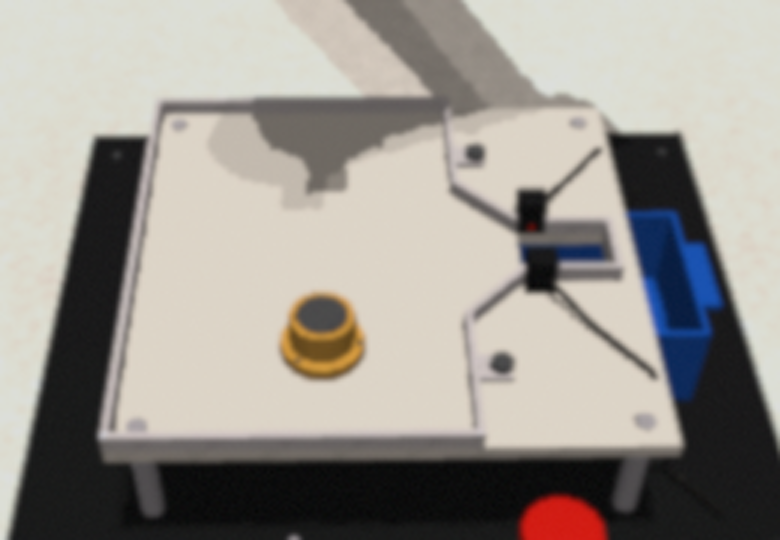

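View pics/side14.png

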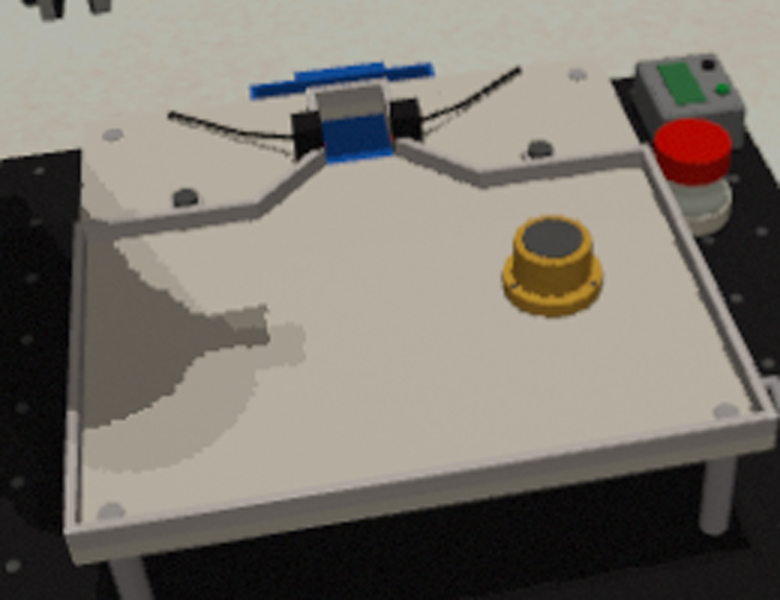

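View pics/wrist14.png

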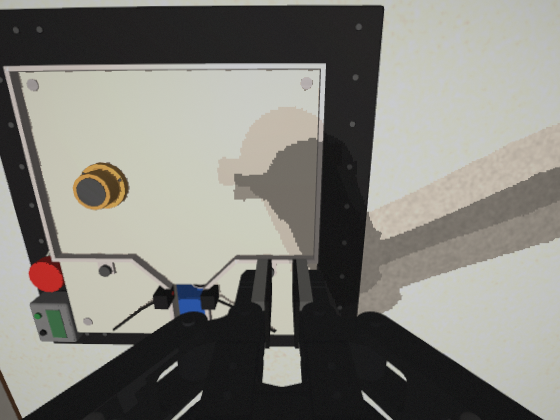

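Call:
send_rows(
  translation=[
    [-0.04,-0.03,0],
    [-0.08,-0.06,0],
    [-0.12,-0.09,0],
    [-0.16,-0.102,0],
    [-0.2,-0.102,0],
    [-0.21,-0.102,0],
    [-0.21,-0.102,0],
    [-0.21,-0.102,0],
  ],
  yaw=[0,0,0,0,0,0,0,0],
  fingers=[225,225,225,225,225,225,225,225],
)

```text
clock: 18.65
position: [606.7, 220.5, 242.2]
ee_rot: [-0.687, 0.727, -0.002, 0.005]
contact_force: [-0.2, -0.1, -0.4]
gripper_width: 10.3
```

```bash
python3 look.py 15 wrist; python3 -c "
import cv2;a=cv2.imread('pics/wrist15.png');cv2.imwrite('pics/w15b.png',cv2.resize(a[150:420,180:400],None,fx=2.2,fy=2.2,interpolation=cv2.INTER_CUBIC))"
```

```text
t 18.65 gate xy [  0.3 101.9] h 162.2 w 10.3 F [-0.2 -0.1 -0.4]
```

View pics/wrist15.png

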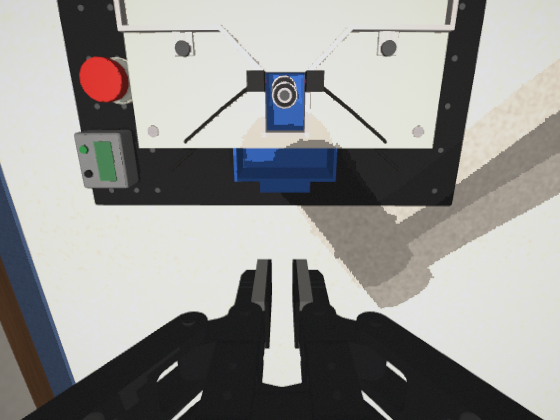

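View pics/w15b.png

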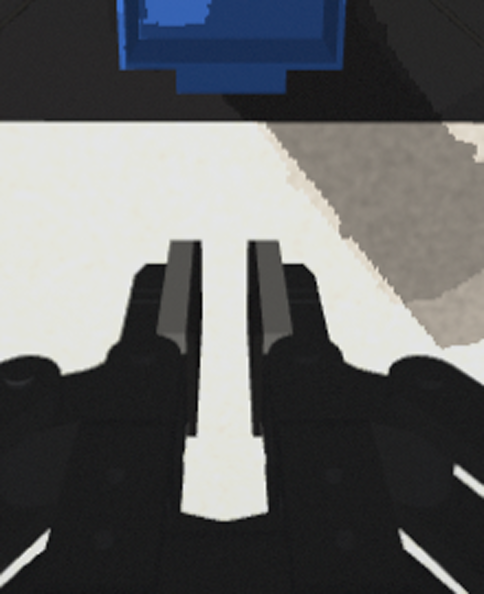

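```bash
python3 -c "
import cv2;a=cv2.imread('pics/wrist15.png');cv2.imwrite('pics/w15c.png',cv2.resize(a[50:200,220:350],None,fx=4,fy=4,interpolation=cv2.INTER_CUBIC))"; python3 look.py 16 scene side
```

```text
t 18.7 gate xy [  0.3 101.4] h 162.7 w 10.1 F [0.9 0.3 0.5]
```

View pics/w15c.png

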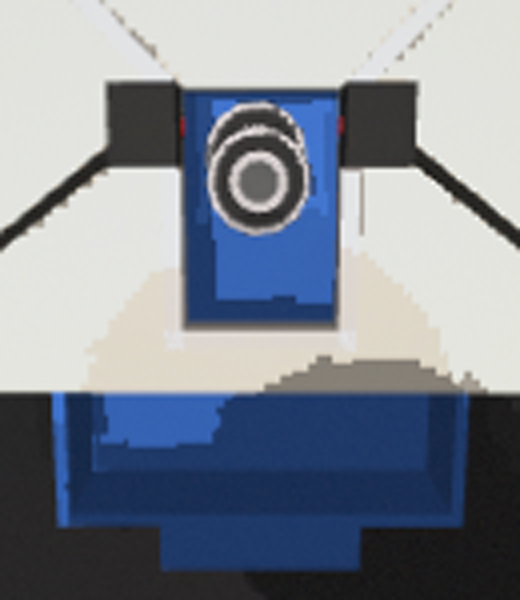

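Run:
```python
import cv2,numpy as np
from bench import *
a=cv2.imread("pics/scene0.png");b=get_image("scene")
d=cv2.absdiff(a,b).max(2)
# unmoved check by patch shift
for nm,(x0,x1,y0,y1) in dict(housing=(245,290,190,228),hex=(190,265,275,302),jar=(325,365,260,310)).items():
    s=cv2.phaseCorrelate(np.float32(cv2.cvtColor(a,6))[y0:y1,x0:x1],np.float32(cv2.cvtColor(b,6))[y0:y1,x0:x1]); print(nm,s,d[y0:y1,x0:x1].mean())
```

```text
housing ((0.4242808430213323, 0.10153118519724913), 0.8827117315928141) 4.821052631578947
hex ((0.5616780352590425, 0.44879811712190687), 0.9481405705581477) 2.18962962962963
jar ((0.015001697006393755, -0.08784679152335428), 0.9477348685264587) 3.2675
```

Call:
send_rows(
  translation=[
    [0.03,0,0],
    [0.06,0,0],
    [0.09,0,0],
    [0.1,0,0],
    [0.1,0,0],
    [0.1,0,0],
    [0.1,0,0],
  ],
  yaw=[0,0,0,0,0,0,0],
  fingers=[225,225,225,225,225,225,225],
)

```text
clock: 19.55
position: [601.2, 120.7, 243.0]
ee_rot: [-0.687, 0.727, -0.002, 0.006]
contact_force: [-0.1, -0.2, -0.1]
gripper_width: 10.4
```

```bash
python3 look.py 17 wrist; python3 -c "
import cv2;a=cv2.imread('pics/wrist17.png');cv2.imwrite('pics/w17c.png',cv2.resize(a[150:300,210:360],None,fx=4,fy=4,interpolation=cv2.INTER_CUBIC))"
```

```text
t 19.55 gate xy [0.3 2. ] h 163.0 w 10.4 F [-0.1 -0.2 -0.1]
```

View pics/w17c.png

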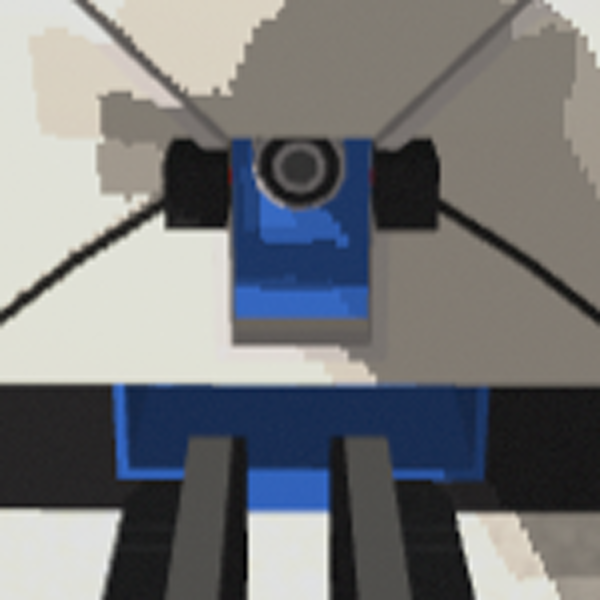

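Run:
```python
from h import *
p=camera_params("wrist");M=p["tool_from_camera"]
L=[]
for pos,q,uv in [((606.7,220.5,242.3),(-.687,.727,-.002,.005),(285,95.3)),((601.2,120.7,243),(-.687,.727,-.002,.006),(284.5,191.5))]:
    R=Ro.from_quat(q).as_matrix(); x=cv2.undistortPoints(np.float64([[uv]]),p["mtx"],dist(p))[0,0]
    d=R@M[:3,:3]@np.array([*x,1]); c=np.array(pos)+R@M[:3,3]; L.append((c,d/np.linalg.norm(d)))
A=sum(np.eye(3)-np.outer(d,d) for c,d in L);b=sum((np.eye(3)-np.outer(d,d))@c for c,d in L)
X=np.linalg.solve(A,b);print(X,inv(X),"top above bin floor",X[2]-15)
```

```text
[601.04033781 138.6434773   38.56076432] [-0.79657857 19.85977757] top above bin floor 23.560764317977707
```

```bash
python3 -c "
from bench import *
print(read_state()['contact_force']);print(job_done())"
```

```text
[ 1.60598338 -0.39149091 -0.16403912]
the job is handed in; nothing more can be done
None
```

I swept all three bearings through the gate one at a time, flat on the plate, with the fingertips about 10 mm apart. Before each new push, the scene and side views showed the previous bearing gone from the plate. I handed the job in at about 19.6 s of the 64 s allowed.

**Bearings:** None are left on the plate. The wrist camera shows them stacked in the bin. Triangulating from two views puts the top of the stack 23.6 mm above the bin floor, which fits three 8 mm bearings. The stack is about 27 mm toward the gate from the bin centre, inside the limit. Only two bearings were directly visible, so the third, underneath, is inferred from that height. I did not measure the bearings' speed.

**Objects to leave alone:** Comparing the scene picture before and after, the housing, jar and hex key shifted by less than 1 pixel. I estimate that at no more than about 2 mm, within picture noise.

**Arm:** It was well above the plate and touching nothing when I handed in. The wrist force read 1.7 N, close to sensor noise.

**One thing that disagreed:** On the first descent the fingertips stopped about 3 mm higher than commanded, with no contact force. The next move brought them down, and it did not affect the pushing.

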